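# Latch the potting mould shut

### The job

Close the empty potting mould that has the orange latch: swing its claw down so that it hooks over the keeper bar, then swing the orange lever back and all the way down over centre, so that the two mould halves are drawn together and stay shut. Leave the latch of the other mould, the blue one, as it is, and let go when done.

Things in the scene. Friction and masses are not known exactly. Their poses are not given: they have to be found in the camera images.
- mould_orange: Aluminium mould, 200 x 80 x 45 mm high, fixed to the bench; the draw latch on its top has an orange lever grip and an orange claw tab (its twin beside it has blue ones). Origin on the bench below the lever's hinge pin, which is parallel to y, 57 mm up. x points from the lever end to the keeper end, z up. The lever swings in the plane y = 0.
- lever_orange (a joint): Lever angle about its pin, rad. 0: closed, level, pointing along the mould's -x, on its stop; 1.57 upright; most 1.95. Starts 1.68 to 1.80, leaning a little to the keeper; friction holds it where left. It is 86 mm long from the pin; its grip (outer 58 mm) is 18 wide, 11 thick. Closing it takes a few N at the grip; in the last 10 degrees it passes over centre and stays down by itself.
- lever_end_orange (a point): Point on the orange lever's grip, mid-thickness, 80 mm from the hinge pin, near the free end.
- claw_tab_orange (a point): Centre of the top face of the claw's orange tab (18 x 30 mm), at its free end. The claw, 119 x 36 mm, straddles the lever, hinged on it 20 mm from the lever's pin. It starts raised 55 to 70 degrees, held by friction; swung below about 40 degrees it drops of itself and then stays down as the lever turns. A tooth stands down from the tab's inner edge. Pressed down, the nose, 5 mm thick, rests on the keeper, tooth behind it.
- keeper_orange (a point): Centre of the keeper bar, a steel rod of 7 mm diameter parallel to the mould's y axis, between posts 44 mm apart, on the sliding rear half; 57 mm above the bench, 83 mm along x from the lever's pin while the mould is open, 75 mm when shut. Axes as the mould's. With the claw pressed down the tooth lies 5 to 10 mm beyond the bar; the tab's centre 15 to 35 mm beyond it, no higher than 14 mm above it.
- half_orange (a joint): Opening between the two halves of the orange mould along x, m: 0.008 open, near 0 shut. Springs (about 6 N) hold it open until the latch draws it in.
- claw_tab_blue (a point): Centre of the top of the tab of the blue mould's claw; a bystander.
- lever_end_blue (a point): Free end of the blue mould's lever; a bystander.

How it is judged:
By the outcome, as a careful person would: the job done as asked, in the order asked, and still so for the second after the job is handed in, with the robot touching nothing.
It also fails if it takes over 45 s, if anything falls off the work surface, if the arm or the gripper's body presses on something with over 40 N, if the wrist force passes 120 N, or if a joint passes its speed limit or range.

### The arm

A 6-joint arm with a two-finger parallel gripper is mounted at the origin on a cart in front of the work surface, level with it; the furniture and walls round the work are solid. World frame = base frame: x ahead of the robot, y to its left, z up, the work surface at z = 0. Lengths are in mm, angles in rad, forces in N, time in s.
With the tool pointing down it reaches from about 350 to 875 mm from the base axis. Payload 4.2 kg.
Tool frame: the origin (TCP) lies on the centre line of the jaws, within the pads' length; the fingertips stand 22 mm ahead of it and the grasp point (between the pads) lies 3 mm ahead of it; z points along the fingers, y is the line along which they close (so a half turn about z gives the same grasp; the last joint's range is limited). The gripper opens to 85 mm and grips with 20 to 120 N. Pads are 22 mm wide; open, the fingers measure 114 mm over their backs; the gripper's body (76 mm by 85 mm) begins 54 mm behind the grasp point. The pads swing forward as they close: fully open they stand 13 mm farther back than shut.
Start: joints at [-0.977, 0.385, 0.008, 0, -1.194, -0.259], TCP at [205.378, -590.271, 253.312] pointing down, gripper open.
Joint ranges: [-3.14, 3.14], [-1.21, 2.06], [-1.07, 1.41], [-3.16, 2.05], [-2.99, -0.16], [-3.1, 3.1]. Speed limits (rad/s): [2.79, 2.79, 3.14, 3.14, 3.14, 3.14].

### API

Orientations are given as a 3x3 rotation matrix whose columns are the frame's x, y, z axes.
In Python, from workcell import arm gives the robot as it stands.
- The arm moves only by the tool jog_arm, never from a script. Its argument "plan" is a list of rows, each a list of 3 entries, a list of its own where there are three numbers: the shift along the tool's x, y, z each as a share of 0.25 m, from -1 to 1, then the turn, a rotation vector about the tool's x, y, z each as a share of pi/2 rad, from -1 to 1, then the opening, from 0 (shut) to 1 (fully open). In form: [[[tx, ty, tz], [ax, ay, az], fingers], ...]. A call has 1 to 20 rows; each row is the pose to reach, as a shift and turn from the pose commanded when the call began, along the tool's axes at that moment; what a row does not reach only later rows make up. A row lasts 1/12 s, in which the tool goes at most 41.7 mm and 7.16 degrees, less where a joint would pass 70% of its speed; a pose out of reach is approached as far as the arm can. A call with a number of a shift or a turn outside -1 to 1 is refused whole. A call with a gripper value outside its range is refused whole. The fingers move at their own pace and stop on an object; "newtons" is the grip in N (left out, the last holds). Time passes only in rows, so rows that repeat a pose let the fingers close. It gives the time, the measured TCP pose, the force, the opening and the grip force at its end, in the units of the state.
- arm.sense(): the state, without advancing time (a new reading comes with each control period).
- arm.get_image(name): name is "scene" or "top"; returns (picture, depth): 384x512x3 uint8, blue, green, red; 384x512 float32, mm along the optical axis (not along the pixel's ray), 0 where there is no reading.
- arm.camera_params(name): a dict with "K" (3x3 intrinsics, pixels), "pose" (4x4, takes a point from camera to world coordinates). Camera axes: x right, y up, looking along -z (the intrinsics and any distortion apply to the point x, -y, -z); pixel columns grow to the right and rows downward; lengths in mm; the calibration is good to about 2 mm. A picture is of the moment at which its call begins. camera_params takes no time and is no camera call.
- arm.sign_off(): hands the job in; it is judged then, once.
The state is a dict: "clock": time; "qpos": joint angles; "joint_vel": joint speeds; "joint_efforts": joint torques, N m; "ee_pos": TCP position; "ee_rot": TCP orientation; "ft_force": force on the tool from outside, world axes, zero at the start; "moment": the same for the moment, N m; "width": opening from 0.0 (shut) to 1.0 (fully open); "finger_force": force on a finger pad.
Only numpy, scipy, OpenCV 4.12 (cv2) and the standard library are available. Lean on these libraries where they do the work, as an engineer would, in place of code of your own. Each camera call takes 0.05 s, during which the arm holds its last target. There are 200 camera calls.

## Working session

There is one attempt and no reset: what is moved stays moved. The work goes in short steps, Python scripts to look and compute and a tool call to move; the robot and the scene stay as the last step left them, time stands still between calls to the robot, and variables do not carry over. Pictures are saved under pics/ and viewed, at most 10 in all, crops included, and the job is handed in when it is done.

Besides the shell and the picture viewer there is one more tool, called after ">>>" by a JSON object that holds its "name" and its "arguments", one argument or row to a line. jog_arm: Moves the arm, as the interface text tells. Its arguments: {"type":"object","properties":{"plan":{"type":"array","items":{"type":"array"}},"newtons":{"type":"number"}},"required":["plan"]}

```bash
mkdir -p pics; cat > h.py <<'E'
import numpy as np, cv2
from workcell import arm
def look(n):
    im,d=arm.get_image(n); p=arm.camera_params(n); return im,d,np.array(p["K"]),np.array(p["pose"])
def pts(d,K,P,m):
    v,u=np.nonzero(m&(d>0)); z=d[v,u]
    c=np.stack([(u-K[0,2])/K[0,0]*z,-(v-K[1,2])/K[1,1]*z,-z,np.ones_like(z)])
    return (P@c)[:3].T,u,v
def mask(im,col):
    h=cv2.cvtColor(im,cv2.COLOR_BGR2HSV); lo,hi={'o':((5,130,80),(22,255,255)),'b':((95,120,60),(130,255,255))}[col]
    return cv2.inRange(h,lo,hi)
E
python3 - <<'E'
from h import *
np.set_printoptions(precision=1,suppress=True)
a=[]
for n in ("scene","top"):
    im,d,K,P=look(n); a.append(im); print(n,K.tolist(),P.round(2).tolist())
    for c in 'ob':
        nn,l,s,ce=cv2.connectedComponentsWithStats(mask(im,c))
        for i in range(1,nn):
            if s[i,4]>15:
                p,u,v=pts(d,K,P,l==i); print(c,s[i],len(p) and (np.median(p,0),p.min(0),p.max(0)))
cv2.imwrite('pics/s0.png',a[0]);cv2.imwrite('pics/t0.png',a[1])
E
```

```text
scene [[362.4012337722556, 0.0, 262.2405656848561], [0.0, 362.4012337722556, 190.64748082360575], [0.0, 0.0, 1.0]] [[-0.82, 0.26, -0.51, 84.87], [-0.57, -0.33, 0.75, 531.69], [0.03, 0.91, 0.42, 429.28], [0.0, 0.0, 0.0, 1.0]]
o [253 130   7   9  40] (array([ 587.8, -173.7,  176.9]), array([ 581.7, -189.3,  169.2]), array([ 595.3, -164.7,  184. ]))
o [268 149   7  21  84] (array([ 548.2, -184.5,  121.1]), array([ 541.5, -192.2,   91.3]), array([ 556.5, -180.2,  143. ]))
b [203  74  14  14 118] (array([ 840.6, -291.4,  270.3]), array([ 825.6, -311.7,  247.2]), array([ 860.9, -274.7,  283.3]))
b [174 114  19   6  77] (array([ 826.8, -162.2,  185.6]), array([ 802.5, -189.7,  183.3]), array([ 854. , -139.1,  186.7]))
b [181 160  15  12 119] (array([565.8,  77.2, 175.1]), array([ 560.4, -271.9,    1.7]), array([928.4,  90.4, 182.6]))
b [209 162  36  22 469] (array([ 744.7, -231.4,   19.1]), array([ 644.9, -344.4,    1.2]), array([ 824.5, -191.7,   50.5]))
b [199 186  14  29 243] (array([525.1,  78.7, 115.2]), array([ 515.4, -113.9,    2.4]), array([723.9,  89.6, 141.3]))
top [[374.284489861
[... 721 characters left out ...]
array([ 548.1, -796.2, -536.6]), array([ 525.8, -874.7, -679.2]), array([ 567.6, -771.9, -526.9]))
b [402  10  26  29 524] (array([ 844. , -297.7,  280.6]), array([ 827.5, -321.1,  243.2]), array([ 874.3, -277.5,  284.6]))
b [316  37  28  33 529] (array([ 828.9, -165. ,  184.5]), array([ 802.6, -190.7,  144.8]), array([ 856.7, -138.1,  188.8]))
b [323 109  40  32 508] (array([ 756.4, -240.3,   22.9]), array([ 702.7, -294.2,   -2.4]), array([ 784.5, -190.7,   32.7]))
b [183 142  16  10 120] (array([567.7,  77.4, 176.8]), array([562.2,  62. ,   0.2]), array([628.4, 139.4, 183.3]))
b [187 165  11  16 116] (array([527.2,  73.8, 124. ]), array([518.6,  66.3,  47.4]), array([539. ,  82.6, 142.4]))
```

View pics/s0.png

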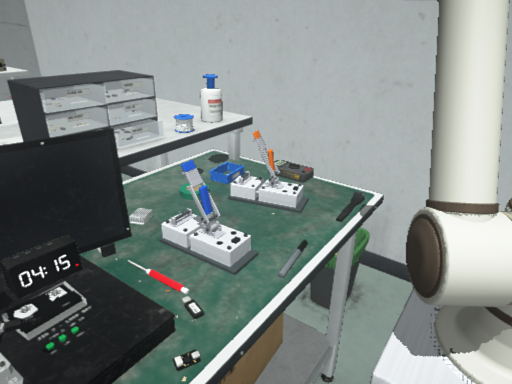

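View pics/t0.png

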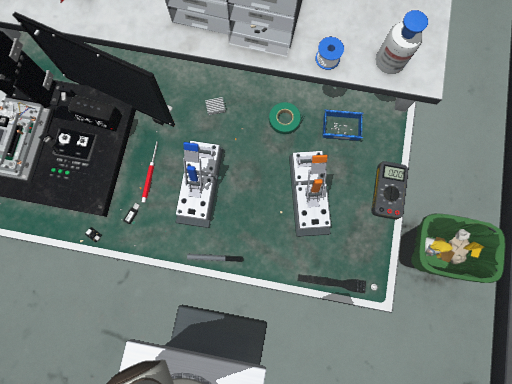

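The two views show the orange mould at about (312,190) in top and (270,185) in scene. Its lever end is nearest the robot and its keeper end is away from it. Next I'll measure the mould's axis.

```bash
python3 - <<'E'
from h import *
np.set_printoptions(precision=1,suppress=True)
for n in ("top","scene"):
    im,d,K,P=look(n)
    h=cv2.cvtColor(im,cv2.COLOR_BGR2HSV)
    p,u,v=pts(d,K,P,d>0)
    s=(abs(p[:,0]-550)<150)&(abs(p[:,1]+195)<85)
    q=p[s]; 
    t=q[(q[:,2]>38)&(q[:,2]<50)]
    r=cv2.minAreaRect(t[:,:2].astype(np.float32)); print(n,len(t),r,cv2.boxPoints(r), np.median(t[:,2]))
    m=mask(im,'o')>0
    pp,u,v=pts(d,K,P,m)
    for lab,lo,hi in(("tab",160,200),("lev",85,150)):
        k=(pp[:,2]>lo)&(pp[:,2]<hi)&(abs(pp[:,1]+185)<25); x=pp[k]; print(lab,len(x),x.mean(0),x[x[:,2].argsort()][[0,len(x)//4,len(x)//2,-len(x)//4,-1]])
    k=q[(q[:,2]>52)&(q[:,2]<70)]; print('57ish',len(k)); print(k[np.argsort(k[:,0])][::max(1,len(k)//14)])
    c=im[130:245,270:350] if n=="top" else im[115:220,220:320]
    cv2.imwrite(f'pics/{n}1.png',cv2.resize(c,None,fx=5,fy=5,interpolation=cv2.INTER_CUBIC))
E
```

```text
top 1603 ((561.8419799804688, -186.63153076171875), (179.4052734375, 70.97505187988281), 14.610321998596191) [[ 466.1 -174.9]
 [ 484.  -243.6]
 [ 657.6 -198.3]
 [ 639.7 -129.7]] 44.819080713929225
tab 110 [ 590.6 -178.6  177.3] [[ 586.7 -178.8  166.4]
 [ 589.9 -185.1  173.6]
 [ 591.7 -190.1  177.6]
 [ 595.4 -182.9  181.5]
 [ 593.3 -178.6  185.2]]
lev 102 [ 550.4 -188.3  123.9] [[ 546.7 -197.8   90. ]
 [ 546.  -181.7  109.6]
 [ 548.9 -184.8  128. ]
 [ 550.4 -184.8  139.5]
 [ 554.7 -189.7  143.5]]
57ish 99
[[ 476.9 -180.9   53.5]
 [ 528.4 -181.8   52.1]
 [ 535.  -205.7   53.9]
 [ 536.6 -204.9   57. ]
 [ 537.6 -190.4   61.2]
 [ 539.3 -199.3   61.2]
 [ 540.7 -196.5   63. ]
 [ 543.  -201.7   57. ]
 [ 612.  -146.7   54.9]
 [ 616.  -150.1   60.2]
 [ 618.4 -159.3   58. ]
 [ 619.8 -147.    61.5]
 [ 621.4 -153.8   60.5]
 [ 623.1 -160.7   59.4]
 [ 625.1 -169.8   58.4]]
scene 792 ((559.2161865234375, -188.14871215820312), (178.01803588867188, 73.5777587890625), 14.04797077178955) [[ 463.9 -174.1]
 [ 481.8 -245.4]
 [ 654.5 -202.2]
 [ 636.6 -130.9]] 45.54420418697049
tab 40 [ 587.7 -175.2  176.9] [[ 585.4 -167.6  169.5]
 [ 586.5 -181.6  173.7]
 [ 588.5 -175.9  177.1]
 [ 592.2 -180.8  180.5]
 [ 593.9 -187.4  183.8]]
lev 84 [ 548.5 -184.8  120.2] [[ 541.8 -191.8   91.2]
 [ 544.7 -185.8  108.4]
 [ 545.9 -186.9  121.1]
 [ 548.2 -189.5  133. ]
 [ 552.7 -186.5  143.3]]
57ish 119
[[ 477.6 -201.9   52.8]
 [ 527.1 -186.1   52.8]
 [ 532.3 -184.5   57.5]
 [ 534.2 -206.9   52. ]
 [ 536.1 -199.5   59.7]
 [ 537.4 -186.7   69.2]
 [ 538.4 -193.1   66.8]
 [ 540.  -186.2   65.9]
 [ 543.1 -186.3   65.1]
 [ 548.7 -177.    55.6]
 [ 614.2 -149.    61.5]
 [ 616.7 -148.1   55.5]
 [ 620.  -173.7   60.3]
 [ 622.7 -177.1   61.3]
 [ 625.7 -199.1   53.4]]
```

View pics/top1.png

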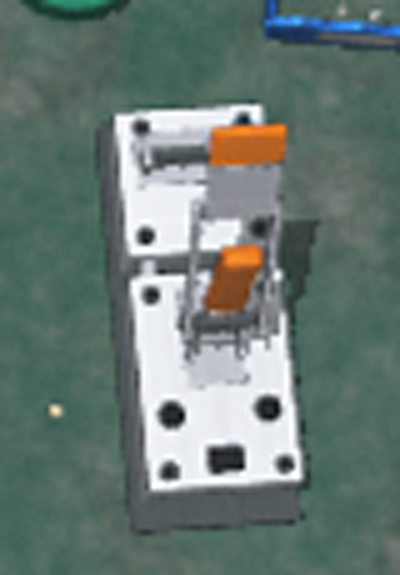

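View pics/scene1.png

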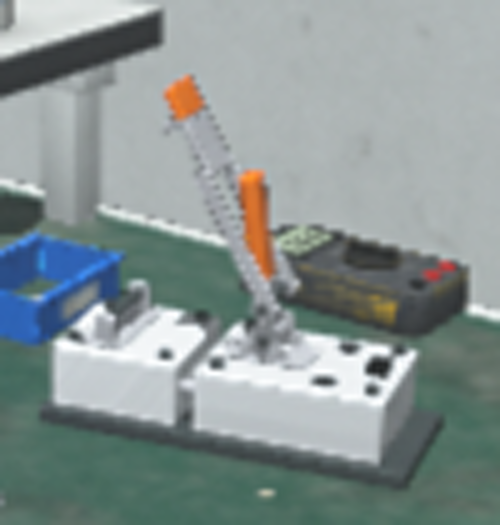

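```bash
cat >> h.py <<'E'
from scipy.spatial.transform import Rotation as R
e=np.array([np.cos(.25),np.sin(.25),0]); nn_=np.array([-e[1],e[0],0]); pin=np.array([538,-193,0.])
def rel(a,z,n=0):
    "shift shares to bring TCP to a along mould x, n lateral, tip at height z; turn to align"
    s=arm.sense(); Rm=np.array(s["ee_rot"]); p=np.array(s["ee_pos"])
    t=pin+a*e+n*nn_+np.array([0,0,z+22])
    best=None
    for sg in(1,-1):
        T=np.c_[sg*e,-sg*nn_,[0,0,-1]]
        w=R.from_matrix(Rm.T@T).as_rotvec()
        if best is None or np.linalg.norm(w)<np.linalg.norm(best): best=w
    return (Rm.T@(t-p)/250).round(3),(best/(np.pi/2)).round(3)
def st():
    s=arm.sense(); p=np.array(s["ee_pos"])-pin
    print("clk",round(s["clock"],2),"a",round(p@e,1),"n",round(p@nn_,1),"tipz",round(p[2]-22,1),"F",np.round(s["ft_force"],1),"w",s["width"],"q",np.round(s["qpos"],2))
E
python3 -c "
from h import *
print(np.array(arm.sense()['ee_rot']).round(2));print(rel(0,230));print(rel(10,205)); st()"
```

```text
[[-0.94 -0.33 -0.  ]
 [-0.33  0.94  0.  ]
 [ 0.    0.   -1.  ]]
(array([-1.779,  1.063,  0.004]), array([ 0.001, -0.   ,  0.054]))
(array([-1.819,  1.059,  0.104]), array([ 0.001, -0.   ,  0.054]))
clk 0.2 a -420.6 n -302.3 tipz 230.7 F [ 0.5 -0.1  0.3] w 0.9982307783974209 q [-0.98  0.39  0.01 -0.   -1.19 -0.26]
```

>>> {"name": "jog_arm", "arguments": {
  "plan": [
    [[-0.9, 0.55, 0], [0, 0, 0.054], 0],
    [[-0.9, 0.55, 0], [0, 0, 0.054], 0],
    [[-0.9, 0.55, 0], [0, 0, 0.054], 0],
    [[-0.9, 0.55, 0], [0, 0, 0.054], 0],
    [[-0.9, 0.55, 0], [0, 0, 0.054], 0],
    [[-0.9, 0.55, 0], [0, 0, 0.054], 0],
    [[-0.9, 0.55, 0], [0, 0, 0.054], 0],
    [[-0.9, 0.55, 0], [0, 0, 0.054], 0]
  ],
  "newtons": 60
}}

```text
clock: 0.87
ee_pos: [374.6, -384.0, 253.5]
ee_rot: [[-0.968, -0.252, 0.001], [-0.252, 0.968, 0.0], [-0.001, 0.0, -1.0]]
ft_force: [-0.1, -0.5, 0.0]
width: 0.001
finger_force: 0.0
```

```bash
python3 -c "
from h import *
print(rel(10,215)); st()"
```

```text
(array([-0.865,  0.575,  0.066]), array([0.   , 0.   , 0.003]))
clk 0.87 a -205.6 n -144.7 tipz 231.5 F [-0.1 -0.5  0. ] w 0.0014287405408201885 q [-0.5   0.23 -0.21 -0.   -1.13 -0.82]
```

>>> {"name": "jog_arm", "arguments": {
  "plan": [
    [[-0.865, 0.575, 0.06], [0, 0, 0], 0],
    [[-0.865, 0.575, 0.06], [0, 0, 0], 0],
    [[-0.865, 0.575, 0.06], [0, 0, 0], 0],
    [[-0.865, 0.575, 0.06], [0, 0, 0], 0],
    [[-0.865, 0.575, 0.06], [0, 0, 0], 0],
    [[-0.865, 0.575, 0.06], [0, 0, 0], 0],
    [[-0.865, 0.575, 0.06], [0, 0, 0], 0],
    [[-0.865, 0.575, 0.06], [0, 0, 0], 0],
    [[-0.865, 0.575, 0.06], [0, 0, 0], 0],
    [[-0.865, 0.575, 0.06], [0, 0, 0], 0]
  ]
}}

```text
clock: 1.7
ee_pos: [545.8, -194.8, 238.2]
ee_rot: [[-0.969, -0.246, -0.001], [-0.246, 0.969, -0.0], [0.001, 0.0, -1.0]]
ft_force: [0.3, 0.4, 0.6]
width: 0.002
finger_force: 0.0
```

```bash
python3 -c "
from h import *
print(rel(15,160),rel(5,160)); st()
im,d,K,P=look('scene')
cv2.imwrite('pics/s2.png',cv2.resize(im[70:220,190:340],None,fx=4,fy=4,interpolation=cv2.INTER_CUBIC))
"
```

```text
(array([-0.032,  0.015,  0.225]), array([ 0.   , -0.   , -0.001])) (array([0.008, 0.015, 0.225]), array([ 0.   , -0.   , -0.001]))
clk 1.7 a 7.1 n -3.7 tipz 216.2 F [0.3 0.4 0.6] w 0.001819648594443818 q [-0.06  0.32 -0.13  0.   -1.12 -1.26]
```

View pics/s2.png

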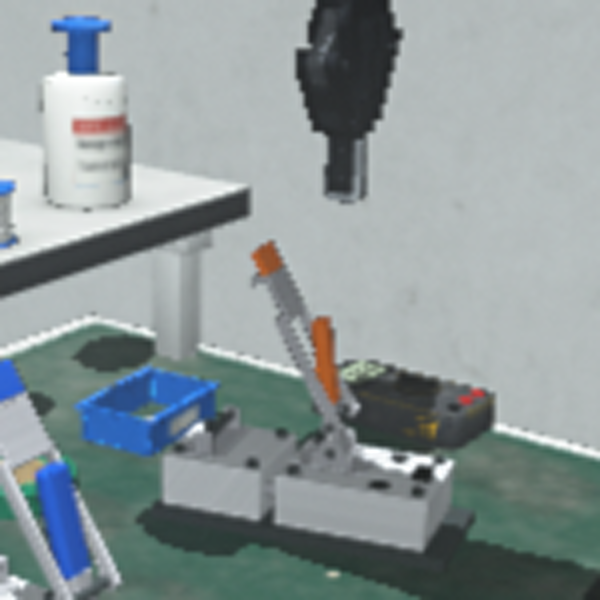

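Picture: the closed fingertips, at (345,200) in the crop, are above the lever and behind the tab, which is at (267,258). I'll lower them between the two and push the claw over.

>>> {"name": "jog_arm", "arguments": {
  "plan": [
    [[-0.032, 0.015, 0.12], [0, 0, 0], 0],
    [[-0.032, 0.015, 0.232], [0, 0, 0], 0],
    [[-0.032, 0.015, 0.232], [0, 0, 0], 0],
    [[-0.072, 0.015, 0.224], [0, 0, 0], 0],
    [[-0.095, 0.015, 0.222], [0, 0, 0], 0],
    [[-0.116, 0.015, 0.22], [0, 0, 0], 0],
    [[-0.144, 0.015, 0.236], [0, 0, 0], 0],
    [[-0.172, 0.015, 0.256], [0, 0, 0], 0],
    [[-0.196, 0.015, 0.276], [0, 0, 0], 0],
    [[-0.22, 0.015, 0.3], [0, 0, 0], 0],
    [[-0.22, 0.015, 0.3], [0, 0, 0], 0]
  ]
}}

```text
clock: 2.67
ee_pos: [599.4, -175.9, 161.3]
ee_rot: [[-0.969, -0.248, -0.003], [-0.248, 0.969, 0.0], [0.002, 0.001, -1.0]]
ft_force: [0.0, 0.3, -0.5]
width: -0.004
finger_force: 0.0
```

```bash
cat >> h.py <<'E'
def tabs():
    im,d,K,P=look('top'); pp,u,v=pts(d,K,P,mask(im,'o')>0)
    im2,d2,K2,P2=look('scene'); p2,_,_=pts(d2,K2,P2,mask(im2,'o')>0)
    for nm,p in(("top",pp),("scene",p2)):
        q=p-pin; A=q@e; N=q@nn_; k=(abs(N)<22)&(A>-95)&(A<130)&(q[:,2]>40)
        o=np.c_[A,N,q[:,2]][k]; o=o[o[:,0].argsort()]
        print(nm,len(o)); print(o[::max(1,len(o)//10)].round(0).tolist())
    return im,im2
E
python3 -c "
from h import *
st(); tabs(); print(rel(75,125))"
```

```text
clk 2.67 a 63.7 n 1.4 tipz 139.3 F [ 0.   0.3 -0.5] w -0.003950195341176237 q [-0.03  0.46 -0.12 -0.   -1.   -1.29]
top 102
[[6.0, -4.0, 95.0], [8.0, 6.0, 101.0], [9.0, 6.0, 106.0], [10.0, -5.0, 116.0], [11.0, -2.0, 124.0], [12.0, 1.0, 129.0], [13.0, 2.0, 133.0], [14.0, 7.0, 140.0], [16.0, 9.0, 140.0], [19.0, 8.0, 138.0], [22.0, -2.0, 142.0]]
scene 136
[[4.0, -0.0, 91.0], [7.0, 2.0, 105.0], [9.0, 4.0, 119.0], [10.0, 7.0, 111.0], [12.0, 6.0, 140.0], [13.0, 7.0, 114.0], [15.0, 4.0, 141.0], [17.0, 0.0, 142.0], [87.0, -1.0, 137.0], [92.0, -6.0, 140.0], [97.0, 9.0, 144.0]]
(array([-0.048, -0.005,  0.062]), array([ 0.   , -0.001,  0.   ]))
```

>>> {"name": "jog_arm", "arguments": {
  "plan": [
    [[-0.033, 0, 0.045], [0, 0, 0], 0],
    [[-0.057, 0, 0.097], [0, 0, 0], 0],
    [[-0.073, 0, 0.145], [0, 0, 0], 0],
    [[-0.105, 0, 0.17], [0, 0, 0], 0],
    [[-0.14, 0, 0.19], [0, 0, 0], 0],
    [[-0.165, 0, 0.22], [0, 0, 0], 0],
    [[-0.165, 0, 0.24], [0, 0, 0], 0],
    [[-0.165, 0, 0.26], [0, 0, 0], 0],
    [[-0.165, 0, 0.26], [0, 0, 0], 0]
  ]
}}

```text
clock: 3.52
ee_pos: [638.2, -166.1, 96.9]
ee_rot: [[-0.969, -0.247, -0.002], [-0.247, 0.969, 0.0], [0.002, 0.001, -1.0]]
ft_force: [0.3, -0.4, -0.0]
width: -0.002
finger_force: 0.0
```

```bash
python3 -c "
from h import *
st(); a,b=tabs()
cv2.imwrite('pics/s3.png',cv2.resize(b[115:220,220:320],None,fx=5,fy=5,interpolation=cv2.INTER_CUBIC))
"
```

```text
clk 3.52 a 103.7 n 1.3 tipz 74.9 F [ 0.3 -0.4 -0. ] w -0.002140977871991419 q [-0.01  0.58 -0.09 -0.   -0.91 -1.31]
top 104
[[7.0, -2.0, 94.0], [8.0, -6.0, 97.0], [9.0, 1.0, 113.0], [10.0, -1.0, 117.0], [12.0, 4.0, 132.0], [13.0, 5.0, 128.0], [14.0, 8.0, 133.0], [15.0, -3.0, 141.0], [17.0, -3.0, 142.0], [20.0, -2.0, 141.0], [107.0, 14.0, 60.0]]
scene 119
[[4.0, 6.0, 91.0], [6.0, 2.0, 105.0], [8.0, 4.0, 100.0], [10.0, 6.0, 98.0], [11.0, 1.0, 136.0], [13.0, 4.0, 139.0], [13.0, 2.0, 141.0], [16.0, 6.0, 102.0], [17.0, 5.0, 118.0], [20.0, -2.0, 141.0], [111.0, -4.0, 61.0]]
```

View pics/s3.png

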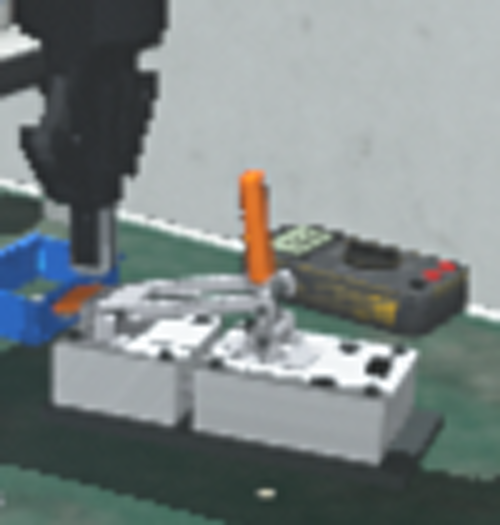

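The claw has dropped: its tab, at (78,298), is beyond the keeper at about z 61. I'll press it lightly to seat it.

>>> {"name": "jog_arm", "arguments": {
  "plan": [
    [[0, 0, 0.03], [0, 0, 0], 0],
    [[0, 0, 0.045], [0, 0, 0], 0],
    [[0, 0, 0.055], [0, 0, 0], 0],
    [[0, 0, 0.06], [0, 0, 0], 0],
    [[0, 0, 0.06], [0, 0, 0], 0]
  ]
}}

```text
clock: 4.03
ee_pos: [638.7, -166.3, 85.2]
ee_rot: [[-0.969, -0.248, -0.0], [-0.248, 0.969, -0.001], [0.001, -0.001, -1.0]]
ft_force: [-3.4, 2.0, 8.4]
width: 0.0
finger_force: 3.7
```

```bash
python3 -c "
from h import *
st()"
```

```text
clk 4.03 a 104.2 n 0.9 tipz 63.2 F [-3.4  2.   8.4] w 9.521599222743544e-05 q [-0.01  0.59 -0.1   0.   -0.88 -1.31]
```

>>> {"name": "jog_arm", "arguments": {
  "plan": [
    [[0, 0, -0.15], [0, 0, 0], 0],
    [[0, 0, -0.3], [0, 0, 0], 0],
    [[0.1, 0, -0.32], [0, 0, 0], 0],
    [[0.235, 0, -0.32], [0, 0, 0], 0],
    [[0.235, 0, -0.264], [0, 0, 0], 0],
    [[0.235, 0, -0.264], [0, 0, 0], 0]
  ]
}}

```text
clock: 4.53
ee_pos: [579.4, -180.9, 148.1]
ee_rot: [[-0.969, -0.246, -0.003], [-0.246, 0.969, 0.001], [0.003, 0.002, -1.0]]
ft_force: [0.7, -0.2, -0.4]
width: 0.0
finger_force: 0.0
```

```bash
python3 -c "
from h import *
st(); tabs(); print(rel(45,126))"
```

```text
clk 4.53 a 43.1 n 1.4 tipz 126.1 F [ 0.7 -0.2 -0.4] w 0.00010938451195801507 q [-0.04  0.45 -0.18 -0.   -0.95 -1.28]
top 118
[[7.0, 0.0, 94.0], [8.0, -1.0, 99.0], [9.0, -1.0, 112.0], [11.0, -4.0, 124.0], [12.0, 9.0, 122.0], [13.0, -2.0, 134.0], [14.0, -2.0, 137.0], [16.0, 9.0, 140.0], [19.0, -1.0, 143.0], [22.0, -4.0, 141.0], [116.0, 8.0, 61.0]]
scene 117
[[5.0, 6.0, 90.0], [6.0, 2.0, 102.0], [8.0, 5.0, 108.0], [10.0, 2.0, 126.0], [11.0, 6.0, 111.0], [12.0, 5.0, 134.0], [13.0, 8.0, 124.0], [15.0, 10.0, 130.0], [16.0, 7.0, 126.0], [20.0, 6.0, 131.0], [112.0, 13.0, 61.0]]
(array([ 0.003, -0.003,  0.005]), array([-0., -0.,  0.]))
```

>>> {"name": "jog_arm", "arguments": {
  "plan": [
    [[0.052, 0, 0], [0, 0, 0], 0],
    [[0.085, 0, 0], [0, 0, 0], 0],
    [[0.112, 0, -0.008], [0, 0, 0], 0],
    [[0.132, 0, -0.012], [0, 0, 0], 0],
    [[0.152, 0, -0.012], [0, 0, 0], 0],
    [[0.17, 0, -0.01], [0, 0, 0], 0],
    [[0.188, 0, -0.008], [0, 0, 0], 0],
    [[0.206, 0, -0.002], [0, 0, 0], 0],
    [[0.224, 0, 0.004], [0, 0, 0], 0],
    [[0.242, 0, 0.012], [0, 0, 0], 0],
    [[0.258, 0, 0.02], [0, 0, 0], 0],
    [[0.275, 0, 0.03], [0, 0, 0], 0],
    [[0.292, 0, 0.04], [0, 0, 0], 0],
    [[0.306, 0, 0.05], [0, 0, 0], 0],
    [[0.32, 0, 0.06], [0, 0, 0], 0]
  ]
}}

```text
clock: 5.88
ee_pos: [504.4, -200.8, 134.1]
ee_rot: [[-0.969, -0.247, 0.0], [-0.247, 0.969, -0.0], [-0.0, -0.0, -1.0]]
ft_force: [2.2, -1.1, 0.4]
width: -0.0
finger_force: 1.0
```

```bash
python3 -c "
from h import *
st(); a,b=tabs()
cv2.imwrite('pics/s4.png',cv2.resize(b[115:220,220:320],None,fx=5,fy=5,interpolation=cv2.INTER_CUBIC))
"
```

```text
clk 5.88 a -34.5 n 0.8 tipz 112.1 F [ 2.2 -1.1  0.4] w -0.000320461232083579 q [-0.08  0.37 -0.36  0.   -0.85 -1.24]
top 46
[[-65.0, 22.0, 242.0], [-57.0, 4.0, 116.0], [-56.0, -7.0, 117.0], [-56.0, -3.0, 115.0], [-54.0, -4.0, 121.0], [-54.0, -3.0, 116.0], [-52.0, -4.0, 121.0], [-52.0, 4.0, 120.0], [-50.0, 9.0, 114.0], [-49.0, 5.0, 118.0], [-47.0, 3.0, 117.0], [-45.0, 2.0, 116.0]]
scene 127
[[-59.0, 8.0, 115.0], [-54.0, 0.0, 119.0], [-50.0, 7.0, 105.0], [-45.0, 8.0, 107.0], [-39.0, 4.0, 94.0], [-34.0, 6.0, 99.0], [-28.0, 9.0, 86.0], [-22.0, 8.0, 90.0], [88.0, 2.0, 67.0], [95.0, 14.0, 64.0], [101.0, -6.0, 64.0]]
```

View pics/s4.png

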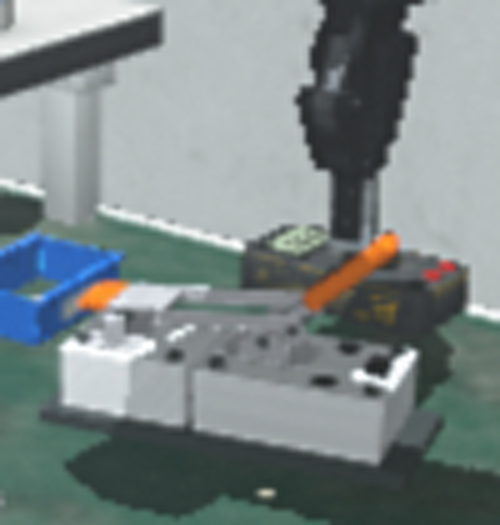

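Picture: the lever, grip end at (388,243), is at about 45°. The tab, at (105,293), is hooked on the keeper. I'll carry on down.

>>> {"name": "jog_arm", "arguments": {
  "plan": [
    [[0.012, 0, 0.012], [0, 0, 0], 0],
    [[0.024, 0, 0.026], [0, 0, 0], 0],
    [[0.036, 0, 0.042], [0, 0, 0], 0],
    [[0.048, 0, 0.058], [0, 0, 0], 0],
    [[0.06, 0, 0.08], [0, 0, 0], 0],
    [[0.072, 0, 0.104], [0, 0, 0], 0],
    [[0.08, 0, 0.128], [0, 0, 0], 0],
    [[0.088, 0, 0.152], [0, 0, 0], 0],
    [[0.092, 0, 0.176], [0, 0, 0], 0],
    [[0.096, 0, 0.195], [0, 0, 0], 0],
    [[0.096, 0, 0.205], [0, 0, 0], 0],
    [[0.096, 0, 0.205], [0, 0, 0], 0]
  ]
}}

```text
clock: 6.98
ee_pos: [481.2, -206.6, 85.5]
ee_rot: [[-0.969, -0.249, -0.001], [-0.249, 0.969, -0.001], [0.001, -0.001, -1.0]]
ft_force: [-7.4, 2.3, 20.2]
width: -0.001
finger_force: 10.4
```

```bash
python3 -c "
from h import *
st(); a,b=tabs()"
```

```text
clk 6.98 a -58.4 n 0.9 tipz 63.5 F [-7.4  2.3 20.2] w -0.001293412448722074 q [-0.09  0.4  -0.45  0.   -0.71 -1.23]
top 63
[[-92.0, 17.0, 196.0], [-79.0, -3.0, 64.0], [-78.0, 8.0, 61.0], [-74.0, 3.0, 64.0], [91.0, -12.0, 68.0], [96.0, -7.0, 69.0], [97.0, 6.0, 67.0], [99.0, -8.0, 66.0], [100.0, 13.0, 66.0], [102.0, -13.0, 65.0], [102.0, 6.0, 67.0]]
scene 132
[[-83.0, 4.0, 61.0], [-78.0, 4.0, 55.0], [-73.0, 4.0, 57.0], [-65.0, 5.0, 56.0], [-55.0, 4.0, 59.0], [-45.0, -2.0, 63.0], [-38.0, 3.0, 64.0], [-31.0, 6.0, 61.0], [88.0, 10.0, 67.0], [94.0, -4.0, 69.0], [100.0, -5.0, 68.0]]
```

Lever level and on its stop, with 20 N of force. I'll retract and check that it stays shut.

>>> {"name": "jog_arm", "arguments": {
  "plan": [
    [[0, 0, -0.05], [0, 0, 0], 0],
    [[0, 0, -0.2], [0, 0, 0], 0],
    [[0, 0, -0.4], [0, 0, 0], 0],
    [[0.1, 0, -0.6], [0, 0, 0], 0],
    [[0.3, 0, -0.6], [0, 0, 0], 0],
    [[0.5, 0, -0.6], [0, 0, 0], 0],
    [[0.5, 0, -0.6], [0, 0, 0], 0],
    [[0.5, 0, -0.6], [0, 0, 0], 0],
    [[0.5, 0, -0.6], [0, 0, 0], 0],
    [[0.5, 0, -0.6], [0, 0, 0], 0]
  ]
}}

```text
clock: 7.92
ee_pos: [360.7, -237.4, 232.9]
ee_rot: [[-0.969, -0.247, 0.001], [-0.247, 0.969, -0.0], [-0.001, -0.0, -1.0]]
ft_force: [0.6, -0.0, -0.3]
width: 0.006
finger_force: 0.0
```

```bash
python3 -c "
from h import *
st(); a,b=tabs()
cv2.imwrite('pics/s5.png',cv2.resize(b[115:220,220:320],None,fx=5,fy=5,interpolation=cv2.INTER_CUBIC))
"
```

```text
clk 7.92 a -182.8 n 0.8 tipz 210.9 F [ 0.6 -0.  -0.3] w 0.0057028102687754455 q [-0.2   0.07 -0.47 -0.   -1.03 -1.12]
top 106
[[-37.0, -7.0, 64.0], [-28.0, -5.0, 65.0], [87.0, -7.0, 67.0], [89.0, 13.0, 65.0], [91.0, 6.0, 65.0], [93.0, -1.0, 66.0], [95.0, 4.0, 67.0], [97.0, -13.0, 65.0], [98.0, 8.0, 65.0], [100.0, 10.0, 67.0], [102.0, -4.0, 67.0]]
scene 150
[[-82.0, 2.0, 60.0], [-75.0, 5.0, 60.0], [-68.0, 7.0, 65.0], [-60.0, 7.0, 61.0], [-54.0, 2.0, 64.0], [-46.0, 3.0, 57.0], [-40.0, 7.0, 60.0], [-32.0, -7.0, 64.0], [87.0, -14.0, 67.0], [95.0, -7.0, 68.0]]
```

View pics/s5.png

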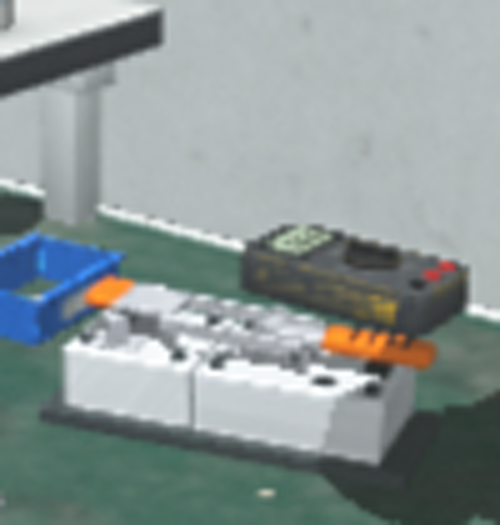

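Picture: the lever lies level at (380,345), the tab is hooked at (108,292), and the gap between the halves at (192,395) has closed.

```bash
python3 -c "
from h import *
print(arm.sign_off())"
```

```text
the job is handed in; nothing more can be done
None
```

The orange mould is latched shut: its claw is hooked over the keeper and its lever is down on its stop. It stayed shut after I backed the arm clear, I left the blue latch alone, and the job was handed in at about 8 s on the clock.

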